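# Take the card carrier off its hook and hold it pressed into fence, stop and bed

### The arm

A 6-joint arm with a two-finger parallel gripper is mounted at the origin on the work surface. World frame = base frame: x ahead of the robot, y to its left, z up, the work surface at z = 0. Lengths are in m, angles in rad, forces in N, time in s.
With the tool pointing down it reaches from about 0.3 to 0.875 m from the base axis. Payload 6.4 kg.
Tool frame: the origin (TCP) lies at the very end of the fingers, on their centre line; the grasp point (between the pads) lies behind it (robot.pinch_z is the z of the grasp point in the tool frame, in m); z points along the fingers, y is the direction in which the jaws open and shut (so a half turn about z gives the same grasp; the last joint's range is limited). The gripper opens to 88 mm and grips with 3 to 60 N. Pads are 18 mm wide; open, the fingers measure 123 mm over their backs; the gripper's body (75 mm by 187 mm) begins 45 mm behind the grasp point.
Start: joints at [-1.445, 0.181, 1.607, -0, 1.354, -0.206], TCP at [0.187, -0.544, 0.239] pointing down, gripper open.
Joint ranges: [-2.99, 2.99], [-0.89, 2.07], [0.3, 2.58], [-1.14, 4.28], [0, 2.63], [-3.12, 3.12]. Speed limits (rad/s): [2.57, 2.57, 3.01, 3.14, 3.14, 3.14].

### API

Orientations are given as a rotation vector (axis times angle).
In Python, from plant import observe, get_image, calibration, workorder, robot gives the robot as it stands. The module is installed in compiled form; this text tells all that it offers.
- The arm moves only by the tool apply_moves, never from a script. Its argument "targets" is a list of rows, each a list of 6 numbers: the shift along the tool's x, y, z scaled (see below), then the turn, a rotation vector about the tool's x, y, z scaled (see below). A call has 1 to 8 rows; each row shifts and turns the commanded pose from where the row before left it, along the tool's axes as they then stand; what a row does not reach is not made up. The controller multiplies each number of a shift by 3 cm and each number of a turn by 10 degrees. A row lasts 1/8 s, in which the tool goes at most 62.5 mm and 10.7 degrees, less where a joint would pass 70% of its speed; a pose out of reach is approached as far as the arm can. A call with a number of a shift or a turn outside -1 to 1 is refused whole. A call with a gripper value outside its range is refused whole. "jaw" is the closure, from -1 (fully open) to 1 (shut), so that 0 is half open, set as the call begins (left out, the last holds). The fingers move at their own pace and stop on an object; "force" is the grip in N (left out, the last holds). Time passes only in rows, so rows that do not move let the fingers close. It gives the time, the measured TCP pose, the force and the opening at its end, in the units of the state.
- observe(): the state, without advancing time (a new reading comes with each control period).
- get_image(name): name is "scene" or "top"; returns the picture (384x512x3 uint8, blue, green, red); there is no depth.
- calibration(name): a dict with "vertical_fov" (degrees; the focal length in pixels is half the picture's height over the tangent of half this angle, whatever the lens; pixels are square), "cx", "cy" (the principal point, pixels), "world_from_camera" (4x4, takes a point from camera to world coordinates). Camera axes: x right, y down, z forward; pixel columns grow to the right and rows downward; lengths in m; the calibration is good to about 2 mm. A picture is of the moment at which its call begins. calibration takes no time and is no camera call.
- workorder.hand_in(): hands the job in, once; it reports no verdict.
The state is a dict: "time_s": time; "joints": joint angles; "dq": joint speeds; "tau": joint torques, N m; "eef_pos": TCP position; "orientation": TCP orientation; "force": force on the tool from outside, world axes, zero at the start; "wrist_torque": the same for the moment, N m; "grip_width": opening from 0.0 (shut) to 1.0 (fully open).
Only numpy, scipy, OpenCV 4.12 (cv2) and the standard library are available. Lean on these libraries where they do the work, as an engineer would, in place of code of your own. Each camera call takes 0.05 s, during which the arm holds its last target.

### The job

Lift the cherrywood card carrier up and off its double hook and stand it upright on the marking-out board, the saddle block's foot on the bed, its back flat against the fence and its end against the stop block. Then press it with one diagonal push, down and into the fence together, with about ten newtons, firmly but without forcing it, and finish while still holding it like that: I will mark the clip holes while you hold. Leave the prisms, the brass hinge and the resin knob where they are.

Things in the scene. Friction and masses are not known exactly. Their poses are not given: they have to be found in the camera images.
- carrier_center (a point): Loose T-shaped cherrywood card carrier, about 60 g: 16 mm thick (x), 176 mm long (y), 54 mm high (z up). Crossbar: the top 26 mm, full length. Saddle block under its middle: 56 mm wide, 28 mm high, same thickness, with a mortise 36 by 12 mm through it (9 to 21 mm above the foot). This point: its centre, 27 mm above the foot. A half turn about z changes nothing.
- hook_stand: Fixed double-prong hook. Origin: underside centre of its foot plate (140 by 110 by 8 mm). Upright and cross-plate at x = +50 to +65 mm, up to 111 mm high. Two prongs, 6 mm thick, run to -x at y = -36 and +36 mm, tops 103 mm high; their ends (x = -45 to -50 mm) turn up 14 mm more, to 117 mm. Free room between the prongs.
- hook_seat (a point): Midway between the prongs at the height of their tops, x = -20 mm from the stand's origin, same axes. The crossbar's underside rests on the prongs near here (within 10 mm, its length along y within 0.07 rad), the saddle block hanging between the prongs.
- corner (a point): Inner corner of the marking-out board: top of the bed (20 mm above the shelf), front face of the fence and face of the stop block meet here. x points into the fence, y along it into the stop block, z up. The seated carrier's centre is at x = -8, y = -88, z = +27 mm, its length along y.
- bed: Fixed waxed wooden base of the marking-out board (the carrier slides on it easily, friction about 0.3; fence and stop alike), 175 mm (x) by 250 mm (y), top 20 mm above the shelf, 152 mm of it free before the fence. Origin on the shelf; axes as corner, which lies at x = +50, y = +88, z = +20 mm from here.
- fence: Fixed two-piece wooden fence on the bed, 22 mm thick, 46 mm high above the bed, front faces at corner's x = 0. The pieces span y = -46 to 0 and y = -190 to -130 mm from the corner; the 84 mm gap between them is open: room for fingers behind the carrier's middle. Origin and axes as bed.
- stop_block: Fixed wooden stop block at the +y end of the fence: stands 45 mm out before the fence (x), 30 mm wide (y), 54 mm high above the bed. Its face looks along -y, at corner's y = 0. Origin and axes as bed.
- prism_a: Bystander: loose upright three-sided smoky glass prism, 42 mm high, 38 mm wide. Origin at the centre of its underside.
- prism_b: Bystander: the second smoky glass prism, the same.
- hinge_brass: Bystander: loose brass hood hinge lying open, 68 by 44 mm, 9 mm high. Origin at the centre of its underside.
- knob_resin: Bystander: loose turned ivory-coloured resin knob, 30 mm across, 34 mm high, standing. Origin at the centre of its underside.
Mind the look-alikes: they are no part of the job. What is shaped like the part that bears carrier_center but purple or white is not meant.

How it is judged:
By the outcome, as a careful person would: the job done as asked, in the order asked, and still so for the second after the job is handed in, while the arm keeps its last pose, push and grip.
It also fails if it takes over 45 s, if anything falls off the work surface, if the arm or the gripper's body presses on something with over 40 N, if the wrist force passes 120 N, or if a joint passes its speed limit or range.

## Working session

There is one attempt and no reset: what is moved stays moved. The work goes in short steps, Python scripts to look and compute and a tool call to move; the robot and the scene stay as the last step left them, time stands still between calls to the robot, and variables do not carry over. Pictures are saved under pics/ and viewed, and the job is handed in when it is done.

Besides the shell and the picture viewer there is one more tool, called after "Emit:" by a JSON object that holds its "method" and its "body", one argument or row to a line. apply_moves: Moves the arm, as the interface text tells. Its arguments: {"type":"object","properties":{"targets":{"type":"array","items":{"type":"array","items":{"type":"number","minimum":-1,"maximum":1}}},"jaw":{"type":"number"},"force":{"type":"number"}},"required":["targets"]}

```bash
mkdir -p pics; python3 - <<'E'
from plant import observe,get_image,calibration,robot
import cv2
s=observe()
for k,v in s.items(): print(k,v)
print(robot.pinch_z, [a for a in dir(robot) if a[0]!='_'])
for n in("scene","top"):
    cv2.imwrite(f"pics/{n}0.png",get_image(n)); print(n,calibration(n))
E
```

```text
time_s 0.0
joints [-1.44529534e+00  1.81549226e-01  1.60800861e+00 -1.39050433e-05
  1.35377976e+00 -2.06288048e-01]
dq [ 9.51978050e-05  2.29390339e-03 -3.67250346e-04  2.42927419e-03
  5.72098569e-04 -6.44458452e-04]
tau [-4.08767778e-05 -4.33868051e+01 -3.41851330e+01  7.02061155e-02
  3.80655681e-02 -1.53918209e-04]
eef_pos [ 0.18724812 -0.54309088  0.23780524]
orientation [-3.09674093e+00 -5.18502392e-01 -8.93286547e-05]
force [ 0.63172208 -0.15450046 -0.37967806]
wrist_torque [-0.0056971  -0.01652786 -0.00616856]
grip_width 0.9969964972218294
-0.0187 ['Unreachable', 'pinch_z']
scene {'vertical_fov': 53.75805249048134, 'cx': 255.29177243529566, 'cy': 193.48146188719093, 'world_from_camera': array([[ 0.80103057,  0.42836466, -0.41815516,  0.90432054],
       [ 0.5985791 , -0.56465957,  0.56821003, -0.40146011],
       [ 0.00728579, -0.70545254, -0.70871971,  0.63472966],
       [ 0.        ,  0.        ,  0.        ,  1.        ]])}
top {'vertical_fov': 57.6158211266379, 'cx': 254.134261912714, 'cy': 190.5473176324347, 'world_from_camera': array([[ 0.00641352, -0.99795686,  0.06356862,  0.5287492 ],
       [-0.99995766, -0.00598091,  0.00699338,  0.05036608],
       [-0.0065989 , -0.06361078, -0.99795297,  0.94369671],
       [ 0.        ,  0.        ,  0.        ,  1.        ]])}
```

View pics/scene0.png

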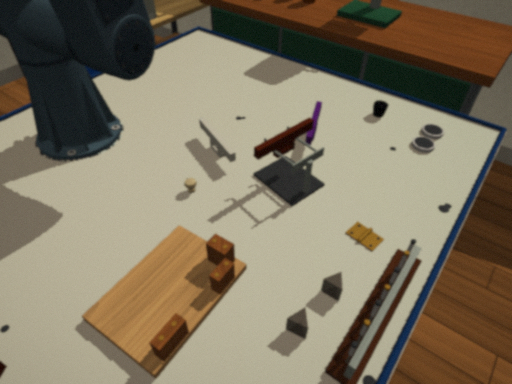

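View pics/top0.png

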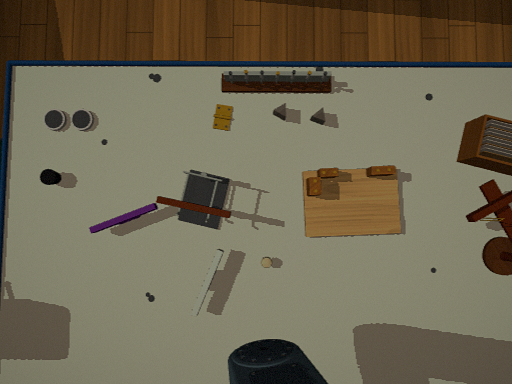

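```bash
python3 - <<'E'
import cv2
t=cv2.imread("pics/top0.png"); s=cv2.imread("pics/scene0.png")
def c(im,x0,y0,x1,y1,f,n): cv2.imwrite(f"pics/{n}.png",cv2.resize(im[y0:y1,x0:x1],None,fx=f,fy=f,interpolation=cv2.INTER_CUBIC))
c(t,80,160,280,300,4,"c_top_hook"); c(t,295,155,410,245,6,"c_top_bed")
c(s,180,90,340,210,5,"c_sc_hook"); c(s,80,220,250,375,3.8,"c_sc_bed")
E
```

```text
(no output)
```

View pics/c_top_hook.png

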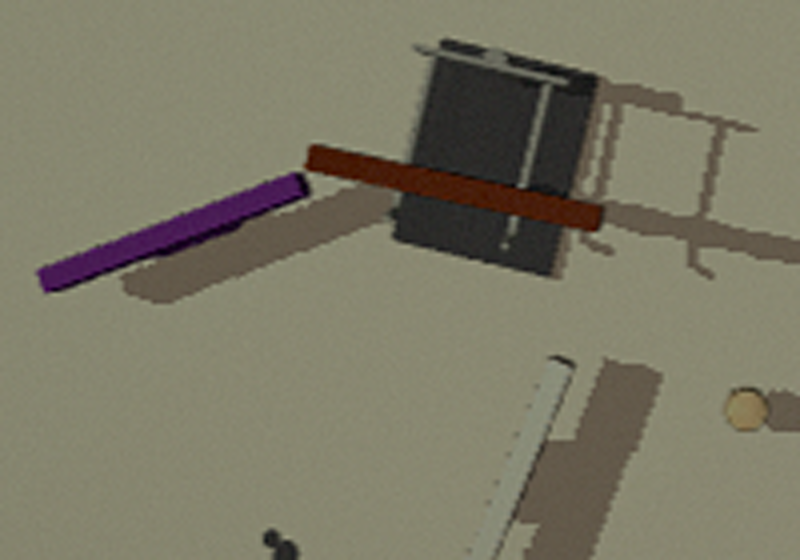

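View pics/c_sc_hook.png

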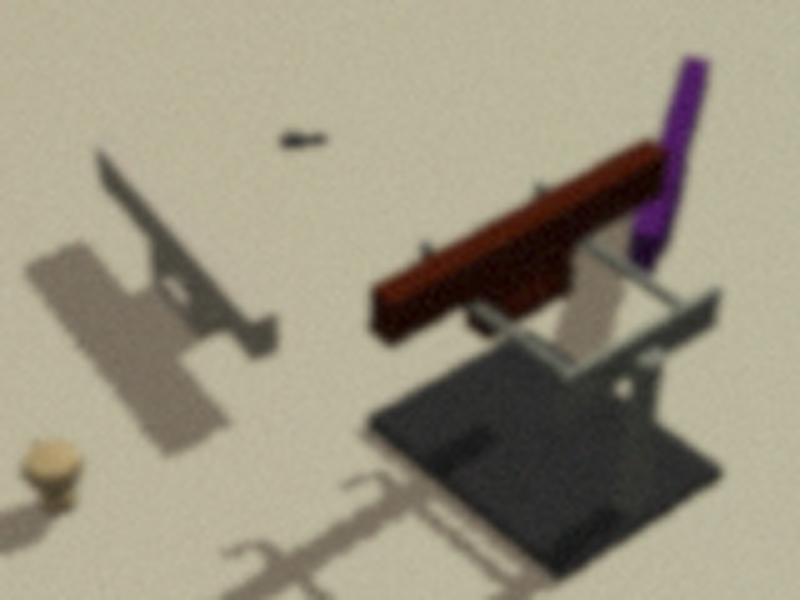

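View pics/c_top_bed.png

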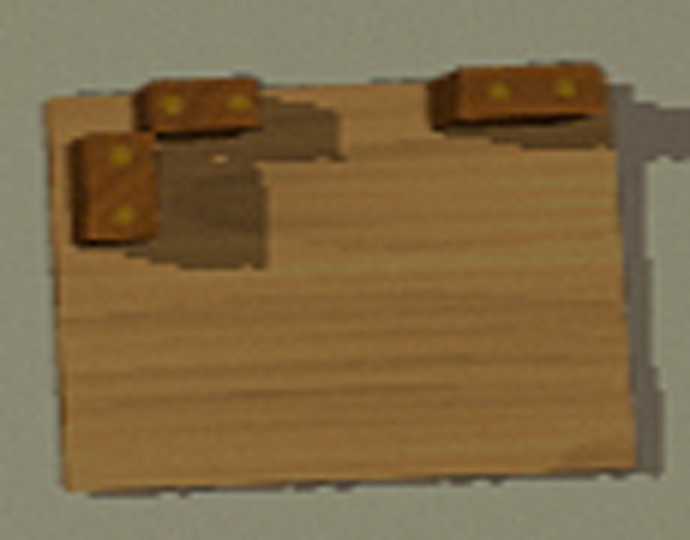

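View pics/c_sc_bed.png

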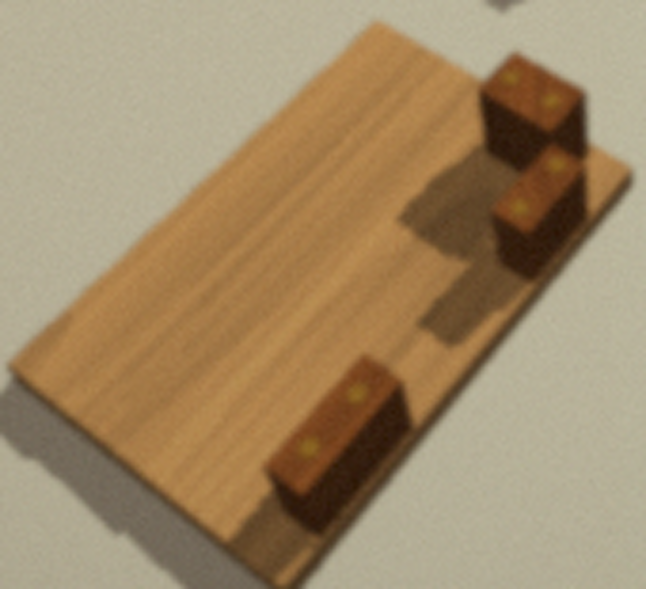

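```bash
cat > h.py <<'E'
import numpy as np,cv2
from scipy.optimize import least_squares
from plant import calibration
CAL={n:calibration(n) for n in("top","scene")}
def proj(n,P):
    c=CAL[n];P=np.atleast_2d(P);W=np.linalg.inv(c["world_from_camera"])
    q=P@W[:3,:3].T+W[:3,3];f=192/np.tan(np.radians(c["vertical_fov"]/2))
    return np.c_[f*q[:,0]/q[:,2]+c["cx"],f*q[:,1]/q[:,2]+c["cy"]]
def T(p,L):
    L=np.atleast_2d(L)/1000.;c,s=np.cos(p[2]),np.sin(p[2])
    return np.c_[p[0]+c*L[:,0]-s*L[:,1],p[1]+s*L[:,0]+c*L[:,1],L[:,2]+(p[3] if len(p)>3 else 0)]
def fit(obs,p0):
    # obs: list (cam,local mm,uv)
    def r(p):
        return np.concatenate([(proj(n,T(p,l))[0]-uv) for n,l,uv in obs])
    s=least_squares(r,p0,loss="soft_l1"); return s.x,r(s.x).reshape(-1,2)
def box(a,b):
    x0,y0,z0=a;x1,y1,z1=b
    c=[(x,y,z) for x in(x0,x1) for y in(y0,y1) for z in(z0,z1)]
    return [(c[i],c[j]) for i in range(8) for j in range(i) if sum(u!=v for u,v in zip(c[i],c[j]))==1]
BOARD=box((-102,-125,0),(73,125,20))+box((50,42,20),(72,88,66))+box((50,-102,20),(72,-42,66))+box((5,88,20),(50,118,74))
HOOK=box((-70,-55,0),(70,55,8))+[((50,s*36,103),(-48,s*36,103)) for s in(-1,1)]+[((-48,s*36,103),(-48,s*36,117)) for s in(-1,1)]
CARR=box((-8,-88,1),(8,88,27))+box((-8,-28,-27),(8,28,1))
def draw(img,n,items,crop,f):
    x0,y0,x1,y1=crop
    im=cv2.resize(img[y0:y1,x0:x1],None,fx=f,fy=f,interpolation=cv2.INTER_CUBIC)
    for p,segs,col in items:
        for a,b in segs:
            uv=(proj(n,T(p,[a,b]))-[x0,y0]+.5)*f
            cv2.line(im,tuple(int(v) for v in uv[0]),tuple(int(v) for v in uv[1]),col,1,cv2.LINE_AA)
    return im
E
cat > fit0.py <<'E'
from h import *
tb=lambda u,v:np.array([u/6+295-.5,v/6+155-.5]); sb=lambda u,v:np.array([u/3.8+80-.5,v/3.8+220-.5])
th=lambda u,v:np.array([u/4+80-.5,v/4+160-.5]); sh=lambda u,v:np.array([u/5+180-.5,v/5+90-.5])
ob=[("top",(-102,125,20),tb(66,490)),("top",(-102,-125,20),tb(634,468)),("top",(73,125,20),tb(46,100)),
("scene",(-102,125,20),sb(375,22)),("scene",(73,125,20),sb(632,175)),("scene",(-102,-125,20),sb(12,368)),
("scene",(5,118,74),sb(516,55)),("scene",(5,88,74),sb(482,93)),("scene",(50,88,74),sb(548,133)),("scene",(50,118,74),sb(585,95)),
("scene",(50,42,66),sb(495,213)),("scene",(50,-42,66),sb(365,355)),("scene",(50,-102,66),sb(270,467)),("scene",(72,-102,66),sb(308,493)),("scene",(72,-42,66),sb(403,380)),
("top",(5,88,74),tb(155,238)),("top",(50,88,74),tb(157,133)),("top",(50,-102,66),tb(607,117)),("top",(50,42,66),tb(258,130))]
B,r=fit(ob,[.5,-.2,0]);print(B,np.round(r,1).tolist())
oh=[("top",(70,55,8),th(443,40)),("top",(70,-55,8),th(605,75)),("top",(-70,-55,8),th(557,277)),("top",(-70,55,8),th(395,238)),
("scene",(70,-55,8),sh(558,572)),("scene",(-70,-55,8),sh(370,420)),("scene",(70,55,8),sh(720,468))]
H,r=fit(oh,[.5,.15,-.2]);print(H,np.round(r,1).tolist())
oc=[("top",(8,88,27),th(312,145)),("top",(8,-88,27),th(605,205)),("top",(-8,-88,27),th(602,230)),("top",(-8,88,27),th(306,170)),
("scene",(-8,88,27),sh(650,140)),("scene",(8,88,27),sh(668,153)),("scene",(8,-88,27),sh(390,305)),("scene",(-8,-88,27),sh(374,288)),("scene",(8,-88,1),sh(390,347))]
C,r=fit(oc,[.5,.15,-.2,.1]);print(C,np.round(r,1).tolist())
print("seat",T(H,[-20,0,103]),"corner",T(B,[50,88,20]))
c,s=np.cos(H[2]),np.sin(H[2]);d=C[:2]-H[:2];print("carrier in hook",(c*d[0]+s*d[1])*1e3,(-s*d[0]+c*d[1])*1e3,C[2]-H[2])
it=[(B,BOARD,(255,0,0)),(H,HOOK,(0,255,255)),(C,CARR,(0,255,0))]
t=cv2.imread("pics/top0.png"); s=cv2.imread("pics/scene0.png")
cv2.imwrite("pics/o1.png",draw(t,"top",it,(80,160,280,300),4));cv2.imwrite("pics/o2.png",draw(t,"top",it,(295,155,410,245),6))
cv2.imwrite("pics/o3.png",draw(s,"scene",it,(180,90,340,210),5));cv2.imwrite("pics/o4.png",draw(s,"scene",it,(80,220,250,375),3.8))
E
python3 fit0.py
```

```text
[ 0.57633683 -0.1996649   0.05028528] [[0.4, 0.1], [1.0, -0.4], [0.2, -1.1], [0.8, -0.9], [1.1, -2.2], [-1.7, -0.2], [-0.2, -1.4], [-1.3, -0.9], [0.8, -0.1], [0.9, -1.2], [-1.0, -0.5], [0.4, -0.8], [-1.5, 0.2], [-0.9, 1.5], [0.7, -0.1], [1.2, -0.3], [-0.1, -0.8], [-0.4, -1.1], [0.7, -0.7]]
[ 0.56523511  0.19038928 -0.22053199] [[0.4, -0.5], [-0.5, -0.1], [-0.5, 0.3], [0.0, 0.7], [0.3, 0.9], [-1.9, -0.3], [0.6, 0.2]]
[ 0.54309255  0.19783253 -0.20115909  0.10168841] [[-0.1, -0.6], [0.1, -0.1], [-0.6, 0.4], [-0.1, -0.2], [-0.9, -0.8], [0.5, -0.5], [0.3, 0.3], [-1.5, 0.1], [0.1, 1.3]]
seat [[0.54571948 0.19476425 0.103     ]] corner [[ 0.62185039 -0.10926293  0.02      ]]
carrier in hook -23.234487928142624 2.4193305637937232 0.019372894490804565
```

View pics/o2.png

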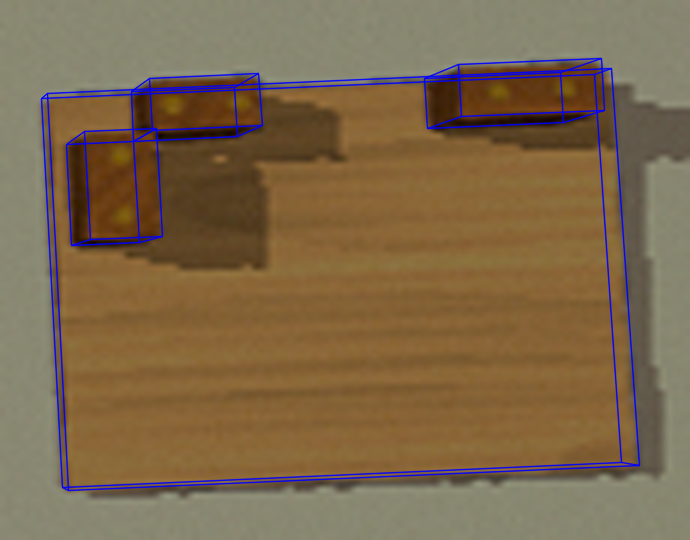

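View pics/o4.png

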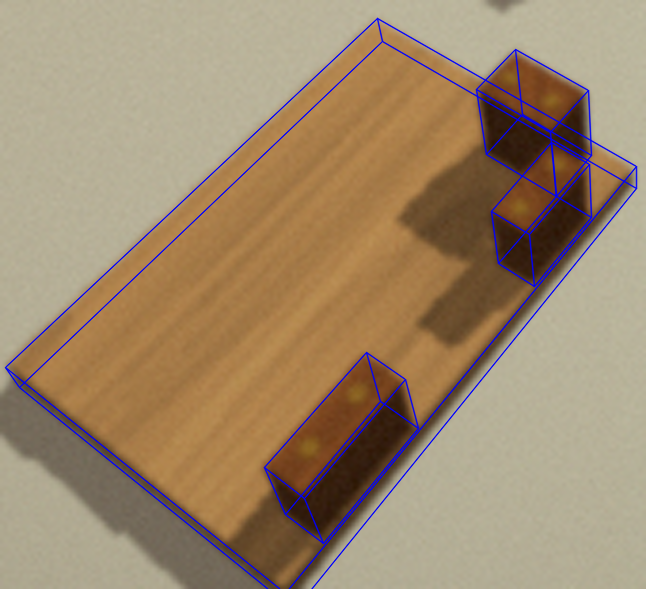

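View pics/o1.png

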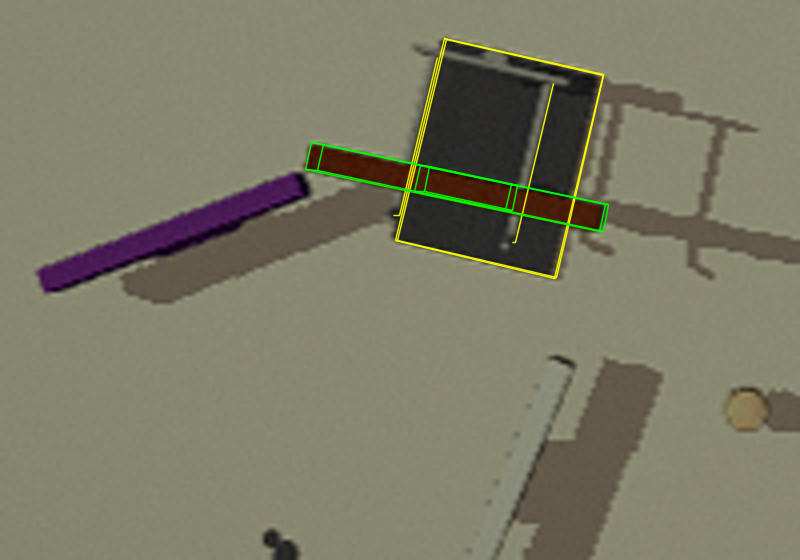

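View pics/o3.png

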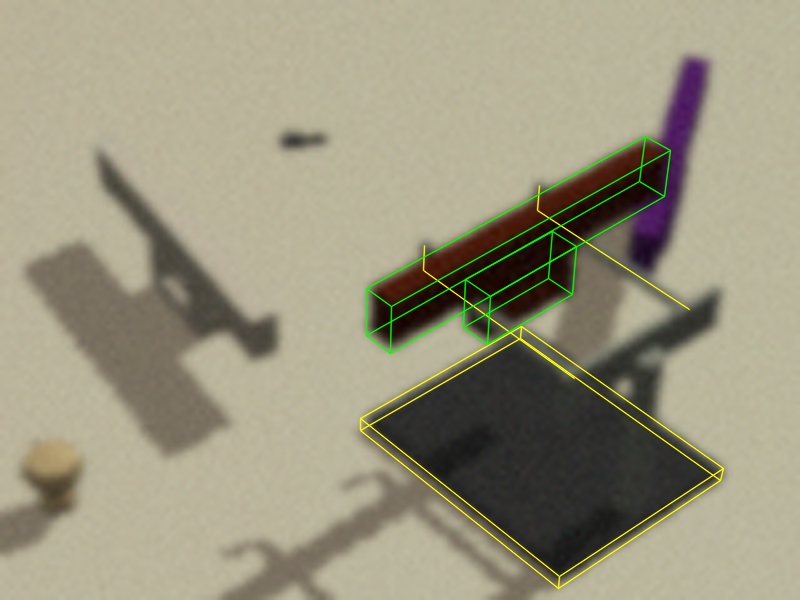

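Could be taken for the target: the red-brown carrier on the hook (top 193,206), the purple one (top 123,218) and the white one (top 208,282). The reddish block at top (490,200) is clutter. The cherrywood one hangs on the double hook, its saddle between the prongs, and the close crops confirm it. The model overlays agree to about 2 mm, with centre z = 0.1017 against the expected 0.102. I'll reach for that one.

Emit:
{"method": "apply_moves", "body": {
  "targets": [
    [0.96,-0.97,0,0,0,0],
    [0.96,-0.97,0,0,0,0],
    [0.96,-0.97,0,0,0,0],
    [0.96,-0.97,0,0,0,0],
    [0.96,-0.97,0,0,0,0],
    [0.96,-0.97,0,0,0,0],
    [0.96,-0.97,0,0,0,0],
    [0.96,-0.97,0,0,0,0]
  ],
  "jaw": -0.2,
  "force": 20
}}

```text
time_s: 1.1
eef_pos: [0.3296, -0.2471, 0.2385]
orientation: [-3.098, -0.518, 0.0]
force: [1.5, 0.5, 1.0]
grip_width: 0.598
```

Emit:
{"method": "apply_moves", "body": {
  "targets": [
    [0.96,-0.97,0,0,0,0],
    [0.96,-0.97,0,0,0,0],
    [0.96,-0.97,0,0,0,0],
    [0.96,-0.97,0,0,0,0],
    [0.96,-0.97,0,0,0,0],
    [0.96,-0.97,0,0,0,0],
    [0.96,-0.97,0,0,0,0],
    [0.96,-0.97,0,0,0,0]
  ]
}}

```text
time_s: 2.1
eef_pos: [0.4715, 0.048, 0.2385]
orientation: [-3.098, -0.519, 0.001]
force: [0.6, -0.8, -0.1]
grip_width: 0.6
```

Emit:
{"method": "apply_moves", "body": {
  "targets": [
    [0,0,0,0,0,-1],
    [0,0,0,0,0,-1],
    [0,0,0,0,0,-1],
    [0,0,0,0,0,-1],
    [0,0,0,0,0,-1],
    [0,0,0,0,0,-0.95]
  ]
}}

```text
time_s: 2.85
eef_pos: [0.471, 0.0467, 0.2383]
orientation: [-2.427, -1.994, 0.001]
force: [0.1, -0.5, -0.3]
grip_width: 0.601
```

```bash
cat > need.py <<'E'
import sys,numpy as np
from scipy.spatial.transform import Rotation as R
from plant import observe
def need(p,yaw):
    s=observe();Rc=R.from_rotvec(s["orientation"])
    y=np.array([np.cos(yaw),np.sin(yaw),0]);z=np.array([0,0,-1.]);Rt=R.from_matrix(np.c_[np.cross(y,z),y,z])
    d=Rc.inv().apply(np.array(p)-s["eef_pos"]);w=(Rc.inv()*Rt).as_rotvec()
    print("t",s["time_s"],"pos",np.round(s["eef_pos"],4),"F",np.round(s["force"],2),"grip",round(s["grip_width"]*88,1))
    print("shift units",np.round(d/.03,3),"turn units",np.round(np.degrees(w)/10,3))
if __name__=="__main__": a=list(map(float,sys.argv[1:]));need(a[:3],a[3])
E
python3 need.py .543 .198 .16 -.201
```

```text
t 2.85 pos [0.471  0.0467 0.2383] F [ 0.06 -0.5  -0.34] grip 52.9
shift units [5.412 1.38  2.609] turn units [-0.005  0.     0.035]
```

Emit:
{"method": "apply_moves", "body": {
  "targets": [
    [0.9,0.23,0.2,0,0,0],
    [0.9,0.23,0.3,0,0,0],
    [0.9,0.23,0.4,0,0,0],
    [0.9,0.23,0.4,0,0,0],
    [0.9,0.23,0.4,0,0,0],
    [0.9,0.23,0.4,0,0,0],
    [0,0,0.2,0,0,0],
    [0,0,0,0,0,0.03]
  ]
}}

```text
time_s: 3.85
eef_pos: [0.5433, 0.1966, 0.1688]
orientation: [-2.437, -1.981, 0.003]
force: [0.4, -0.5, -0.2]
grip_width: 0.598
```

```bash
python3 need.py .543 .198 .083 -.201; python3 - <<'E'
from plant import get_image
import cv2
for n,b in(("scene",(180,30,340,210)),("top",(130,130,280,270))):
    im=get_image(n);cv2.imwrite(f"pics/{n}1.png",im);x0,y0,x1,y1=b
    cv2.imwrite(f"pics/{n}1c.png",cv2.resize(im[y0:y1,x0:x1],None,fx=3.3,fy=3.3,interpolation=cv2.INTER_CUBIC))
E
```

```text
t 3.85 pos [0.5433 0.1966 0.1688] F [ 0.45 -0.52 -0.2 ] grip 52.7
shift units [ 0.046 -0.012  2.861] turn units [-0.011  0.006 -0.027]
```

View pics/scene1c.png

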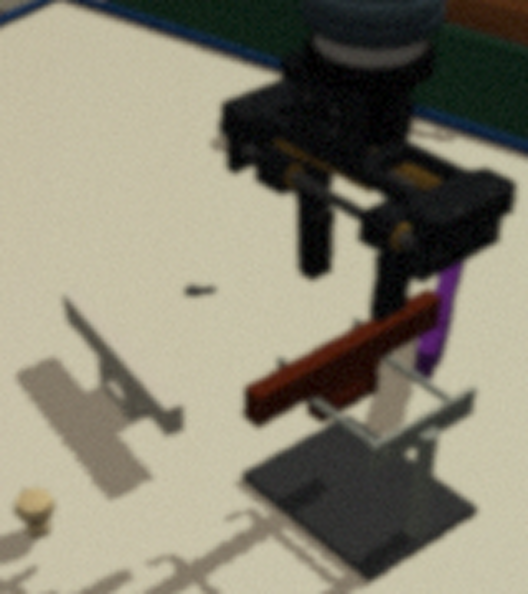

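View pics/top1c.png

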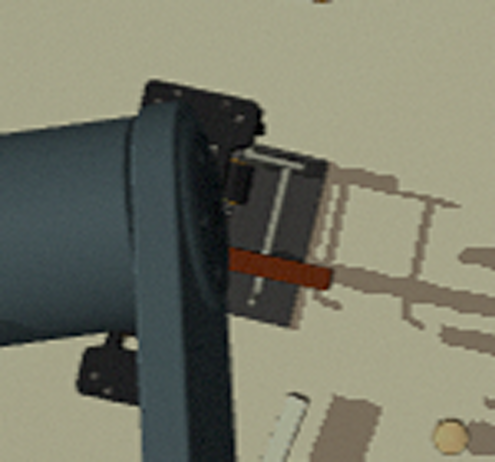

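```bash
python3 - <<'E'
from h import *
p=np.array([.5433,.1966,-.201,.1688])
C=np.array([.543,.198,-.201,.1017])
F=box((-44,-9,0),(-26,9,60))+box((26,-9,0),(44,9,60))
im=cv2.imread("pics/scene1.png")
cv2.imwrite("pics/ov1.png",draw(im,"scene",[(p,F,(0,255,255)),(C,CARR,(0,255,0))],(200,80,340,200),5))
E
```

```text
(no output)
```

View pics/ov1.png

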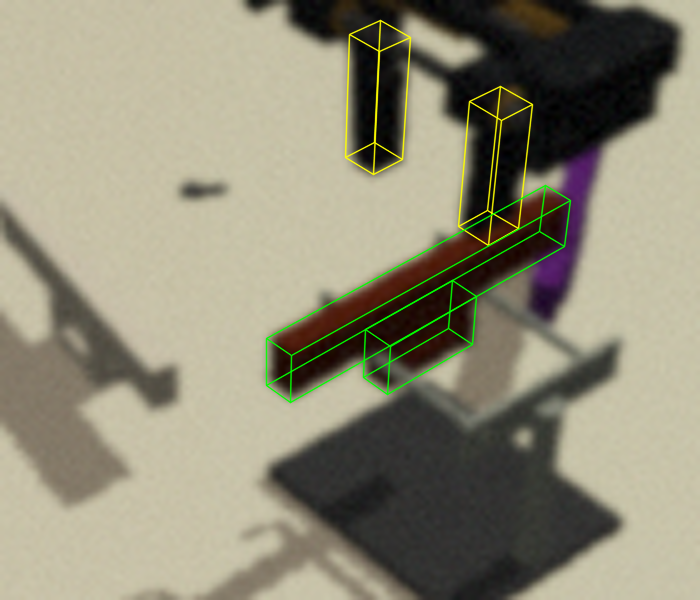

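The scene view shows both fingers where the projection puts them: tips near (374,170) and (488,240) in the crop, straddling the cherrywood crossbar. I'll go down now and grip.

Emit:
{"method": "apply_moves", "body": {
  "targets": [
    [0.04,0,0.5,0,0,0],
    [0,0,0.6,0,0,0],
    [0,0,0.6,0,0,0],
    [0,0,0.6,0,0,0],
    [0,0,0.5,0,0,0],
    [0,0,0,0,0,0]
  ]
}}

```text
time_s: 4.7
eef_pos: [0.5433, 0.1982, 0.0839]
orientation: [-2.437, -1.981, 0.004]
force: [0.1, -0.4, -0.4]
grip_width: 0.6
```

Emit:
{"method": "apply_moves", "body": {
  "targets": [
    [0,0,0,0,0,0],
    [0,0,0,0,0,0],
    [0,0,0,0,0,0],
    [0,0,0,0,0,0],
    [0,0,0,0,0,0],
    [0,0,0,0,0,0]
  ],
  "jaw": 1,
  "force": 25
}}

```text
time_s: 5.45
eef_pos: [0.5445, 0.1984, 0.0861]
orientation: [2.438, 1.981, 0.001]
force: [-2.3, -0.0, 3.5]
grip_width: 0.177
```

```bash
python3 need.py .543 .198 .17 -.201; python3 - <<'E'
from plant import get_image
import cv2
for n,b in(("scene",(180,50,340,210)),):
    im=get_image(n);cv2.imwrite(f"pics/{n}2.png",im);x0,y0,x1,y1=b
    cv2.imwrite(f"pics/{n}2c.png",cv2.resize(im[y0:y1,x0:x1],None,fx=3.7,fy=3.7,interpolation=cv2.INTER_CUBIC))
E
```

```text
t 5.45 pos [0.5445 0.1984 0.0861] F [-2.28 -0.01  3.49] grip 15.6
shift units [-0.023 -0.046 -2.798] turn units [ 0.002 -0.001 -0.027]
```

View pics/scene2c.png

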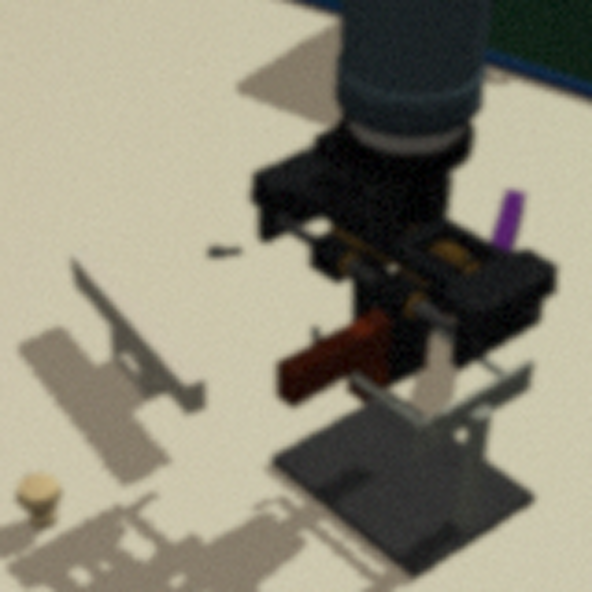

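Emit:
{"method": "apply_moves", "body": {
  "targets": [
    [0,0,-0.3,0,0,0],
    [0,0,-0.4,0,0,0],
    [0,0,-0.5,0,0,0],
    [0,0,-0.5,0,0,0],
    [0,0,-0.5,0,0,0],
    [0,0,-0.5,0,0,0],
    [0,0,-0.3,0,0,0],
    [0,0,0,0,0,0]
  ]
}}

```text
time_s: 6.5
eef_pos: [0.5449, 0.1984, 0.1766]
orientation: [2.437, 1.981, 0.002]
force: [-0.7, 0.2, -0.9]
grip_width: 0.179
```

```bash
python3 need.py .543 .198 .17 -.201; python3 - <<'E'
from plant import get_image
import cv2
for n,b in(("scene",(180,10,340,210)),):
    im=get_image(n);cv2.imwrite(f"pics/{n}3.png",im);x0,y0,x1,y1=b
    cv2.imwrite(f"pics/{n}3c.png",cv2.resize(im[y0:y1,x0:x1],None,fx=3,fy=3,interpolation=cv2.INTER_CUBIC))
E
```

```text
t 6.5 pos [0.5449 0.1984 0.1766] F [-0.68  0.22 -0.91] grip 15.8
shift units [-0.027 -0.059  0.221] turn units [ 0.008 -0.003 -0.027]
```

View pics/scene3c.png

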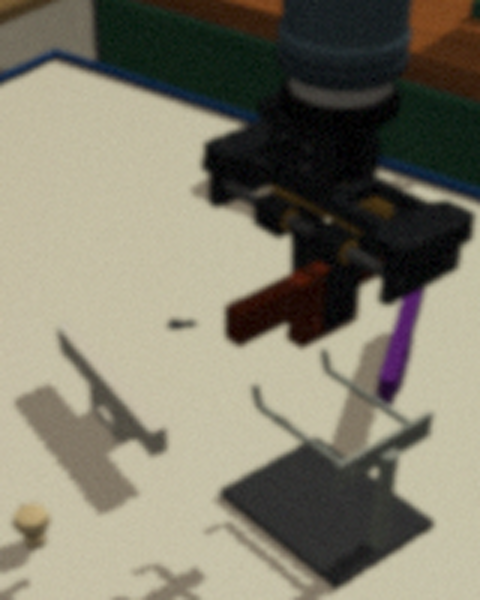

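The carrier hangs free in the grip (crop 275,300), level, and the empty prongs are below it. Next I'll turn it and carry it over the board.

Emit:
{"method": "apply_moves", "body": {
  "targets": [
    [0,0,0,0,0,-0.5],
    [0,0,0,0,0,-0.91],
    [-0.5,0,0,0,0,0],
    [-0.9,0,0,0,0,0],
    [-0.95,0,0,0,0,0],
    [-0.95,0,0,0,0,0],
    [-0.95,0,0,0,0,0],
    [-0.95,0,0,0,0,0]
  ]
}}

```text
time_s: 7.55
eef_pos: [0.5502, 0.0406, 0.1752]
orientation: [-2.181, -2.261, 0.001]
force: [0.3, -0.3, -1.3]
grip_width: 0.181
```

Emit:
{"method": "apply_moves", "body": {
  "targets": [
    [-0.95,0,0,0,0,0],
    [-0.95,0,0,0,0,0],
    [-0.95,0,0,0,0,0],
    [-0.95,0,0,0,0,0],
    [-0.95,0,0,0,0,0],
    [-0.95,0,0,0,0,0],
    [-0.95,0,0,0,0,0],
    [-0.9,0,0,0,0,0]
  ]
}}

```text
time_s: 8.55
eef_pos: [0.559, -0.1856, 0.1752]
orientation: [-2.181, -2.26, 0.001]
force: [0.7, -0.2, -1.3]
grip_width: 0.178
```

```bash
python3 need.py .584 -.2143 .08 .0503
```

```text
t 8.55 pos [ 0.559  -0.1856  0.1752] F [ 0.74 -0.23 -1.34] grip 15.6
shift units [-0.987  0.801  3.171] turn units [-0.005 -0.002 -0.083]
```

Emit:
{"method": "apply_moves", "body": {
  "targets": [
    [-0.4,0.3,0.2,0,0,-0.08],
    [-0.59,0.5,0.4,0,0,0],
    [0,0,0.5,0,0,0],
    [0,0,0.6,0,0,0],
    [0,0,0.6,0,0,0],
    [0,0,0.6,0,0,0],
    [0,0,0.27,0,0,0],
    [0,0,0,0,0,0]
  ]
}}

```text
time_s: 9.55
eef_pos: [0.5849, -0.212, 0.0799]
orientation: [-2.159, -2.28, 0.0]
force: [0.1, -0.2, -1.1]
grip_width: 0.179
```

```bash
python3 need.py .584 -.2143 .08 .0503; python3 - <<'E'
from plant import get_image,observe
from h import *
from scipy.spatial.transform import Rotation as R
s=observe();e=s["eef_pos"];M=R.from_rotvec(s["orientation"]).as_matrix();yaw=np.arctan2(M[1,1],M[0,1]);print(yaw)
C=np.array([e[0],e[1],yaw,e[2]+.0159]);B=[ 0.57633683,-0.1996649,0.05028528]
for n,b in(("scene",(80,200,250,370)),("top",(290,140,420,245))):
    im=get_image(n);cv2.imwrite(f"pics/{n}4.png",im);x0,y0,x1,y1=b
    cv2.imwrite(f"pics/{n}4c.png",draw(im,n,[(C,CARR,(0,255,0)),(B,BOARD,(255,0,0))],b,3.5 if n=="scene" else 5))
E
```

```text
t 9.55 pos [ 0.5849 -0.212   0.0799] F [ 0.08 -0.25 -1.05] grip 15.8
shift units [-0.076 -0.033 -0.005] turn units [-0.006 -0.004  0.023]
0.05437639966701501
```

View pics/scene4c.png

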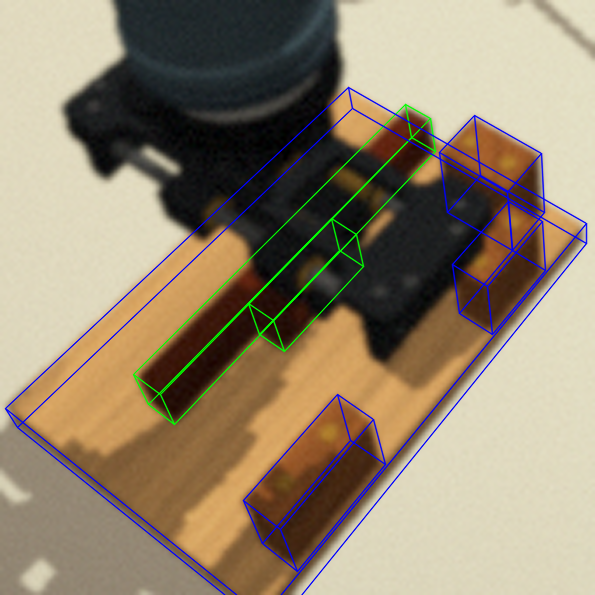

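View pics/top4c.png

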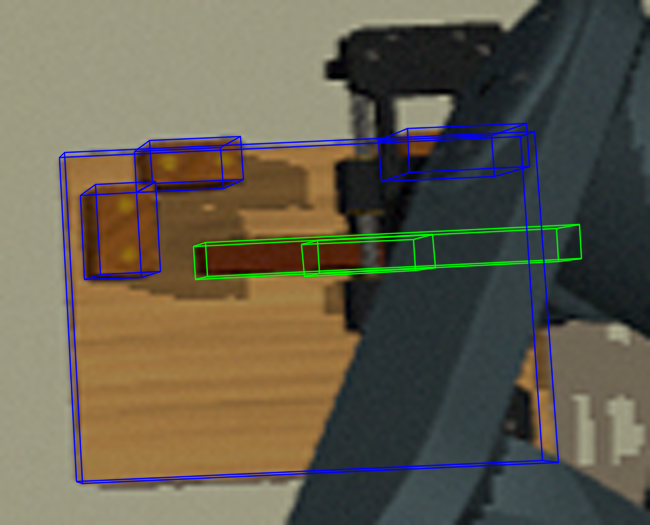

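Emit:
{"method": "apply_moves", "body": {
  "targets": [
    [0,0,0.4,0,0,0.02],
    [0,0,0.5,0,0,0],
    [0,0,0.4,0,0,0],
    [0,0,0.15,0,0,0],
    [0,0,0,0,0,0]
  ]
}}

```text
time_s: 10.28
eef_pos: [0.5849, -0.2122, 0.0365]
orientation: [-2.164, -2.276, 0.0]
force: [0.8, -0.0, -0.8]
grip_width: 0.178
```

Emit:
{"method": "apply_moves", "body": {
  "targets": [
    [0,0,0.04,0,0,0],
    [0,0,0.04,0,0,0],
    [0,0,0,0,0,0]
  ]
}}

```text
time_s: 10.65
eef_pos: [0.5853, -0.2124, 0.0349]
orientation: [2.164, 2.277, 0.0]
force: [-1.6, -0.0, -0.8]
grip_width: 0.175
```

```bash
python3 need.py .6182 -.1985 .031 .0503
```

```text
t 10.65 pos [ 0.5853 -0.2124  0.0349] F [-1.57 -0.05 -0.77] grip 15.4
shift units [0.407 1.118 0.131] turn units [0.001 0.001 0.003]
```

Emit:
{"method": "apply_moves", "body": {
  "targets": [
    [0,0,0.04,0,0,0],
    [0,0,0.04,0,0,0],
    [0,0,0,0,0,0]
  ]
}}

```text
time_s: 11.02
eef_pos: [0.5851, -0.2123, 0.0321]
orientation: [-2.164, -2.277, 0.0]
force: [0.1, -0.4, -0.9]
grip_width: 0.176
```

```bash
python3 need.py .6182 -.1985 .031 .0503
```

```text
t 11.025 pos [ 0.5851 -0.2123  0.0321] F [ 0.15 -0.44 -0.88] grip 15.5
shift units [0.402 1.124 0.038] turn units [-0.001 -0.001  0.003]
```

Emit:
{"method": "apply_moves", "body": {
  "targets": [
    [0.1,0.3,0,0,0,0],
    [0.1,0.4,0,0,0,0],
    [0.08,0.27,0,0,0,0],
    [0,0,0,0,0,0]
  ]
}}

```text
time_s: 11.52
eef_pos: [0.6147, -0.202, 0.0323]
orientation: [2.163, 2.278, 0.0]
force: [0.2, 0.3, -0.9]
grip_width: 0.181
```

Emit:
{"method": "apply_moves", "body": {
  "targets": [
    [0,0.04,0,0,0,0],
    [0,0.04,0,0,0,0],
    [0,0.04,0,0,0,0],
    [0,0,0,0,0,0]
  ]
}}

```text
time_s: 12.02
eef_pos: [0.6169, -0.2024, 0.0322]
orientation: [-2.164, -2.276, 0.001]
force: [-2.3, -0.5, -0.3]
grip_width: 0.176
```

```bash
python3 need.py .6182 -.1985 .031 .0503
```

```text
t 12.025 pos [ 0.6169 -0.2024  0.0322] F [-2.3  -0.46 -0.26] grip 15.5
shift units [0.126 0.05  0.038] turn units [-0.007 -0.002  0.001]
```

Emit:
{"method": "apply_moves", "body": {
  "targets": [
    [0.04,0,0,0,0,0],
    [0.04,0,0,0,0,0],
    [0.04,0,0,0,0,0],
    [0,0,0,0,0,0]
  ]
}}

```text
time_s: 12.52
eef_pos: [0.6168, -0.1985, 0.0321]
orientation: [-2.164, -2.276, 0.001]
force: [-4.7, -2.2, -0.8]
grip_width: 0.181
```

Emit:
{"method": "apply_moves", "body": {
  "targets": [
    [0.04,0,0,0,0,0],
    [0,0,0,0,0,0]
  ]
}}

```text
time_s: 12.78
eef_pos: [0.6167, -0.1977, 0.0321]
orientation: [-2.164, -2.277, 0.001]
force: [-4.8, -2.6, -1.7]
grip_width: 0.179
```

```bash
python3 need.py .6182 -.1985 .031 .0503
```

```text
t 12.775 pos [ 0.6167 -0.1977  0.0321] F [-4.76 -2.58 -1.71] grip 15.8
shift units [-0.029  0.048  0.035] turn units [-0.006  0.001  0.003]
```

Emit:
{"method": "apply_moves", "body": {
  "targets": [
    [0.04,-0.02,0,0,0,0],
    [0,0,0,0,0,0]
  ]
}}

```text
time_s: 13.02
eef_pos: [0.6168, -0.1978, 0.0324]
orientation: [2.163, 2.275, -0.002]
force: [-1.5, -6.6, -3.3]
grip_width: 0.178
```

Emit:
{"method": "apply_moves", "body": {
  "targets": [
    [0.04,0,0,0,0,0],
    [0,0,0,0,0,0]
  ]
}}

```text
time_s: 13.28
eef_pos: [0.6168, -0.1978, 0.0325]
orientation: [2.162, 2.274, -0.003]
force: [-2.7, -10.9, -4.3]
grip_width: 0.171
```

```bash
python3 need.py .6182 -.1985 .031 .0503
```

```text
t 13.275 pos [ 0.6168 -0.1978  0.0325] F [ -2.66 -10.86  -4.32] grip 15.1
shift units [-0.027  0.047  0.049] turn units [0.006 0.022 0.   ]
```

Emit:
{"method": "apply_moves", "body": {
  "targets": [
    [-0.07,0.02,0,0,0,0],
    [0,0,0,0,0,0]
  ]
}}

```text
time_s: 13.52
eef_pos: [0.6167, -0.1977, 0.0323]
orientation: [-2.164, -2.277, 0.002]
force: [-4.6, -3.7, -0.7]
grip_width: 0.18
```

Emit:
{"method": "apply_moves", "body": {
  "targets": [
    [0,0,0.03,0,0,0],
    [0,0,0,0,0,0]
  ]
}}

```text
time_s: 13.78
eef_pos: [0.6167, -0.1977, 0.0316]
orientation: [-2.164, -2.277, 0.002]
force: [-6.4, -3.4, 1.4]
grip_width: 0.178
```

```bash
python3 need.py .6182 -.1985 .031 .0503
```

```text
t 13.775 pos [ 0.6167 -0.1977  0.0316] F [-6.42 -3.37  1.37] grip 15.6
shift units [-0.029  0.048  0.02 ] turn units [-0.006  0.003  0.002]
```

Emit:
{"method": "apply_moves", "body": {
  "targets": [
    [-0.01,-0.06,0.02,0,0,0],
    [0,0,0,0,0,0]
  ]
}}

```text
time_s: 14.02
eef_pos: [0.6162, -0.1978, 0.0312]
orientation: [2.163, 2.276, 0.001]
force: [0.2, -2.5, -0.8]
grip_width: 0.173
```

```bash
python3 need.py .6182 -.1985 .031 .0503; python3 - <<'E'
from plant import get_image,observe
from h import *
s=observe();e=s["eef_pos"]
B=[ 0.57633683,-0.1996649,0.05028528];c=T(B,[42,0,47])[0];C=[c[0],c[1],B[2],c[2]];print(c,s["force"],s["wrist_torque"])
for n,b in(("scene",(80,200,250,370)),("top",(290,140,420,245))):
    im=get_image(n);cv2.imwrite(f"pics/{n}5.png",im)
    cv2.imwrite(f"pics/{n}5c.png",draw(im,n,[(C,CARR,(0,255,0))],b,3.5 if n=="scene" else 5))
    cv2.imwrite(f"pics/{n}5r.png",draw(im,n,[],b,3.5 if n=="scene" else 5))
E
```

```text
t 14.025 pos [ 0.6162 -0.1978  0.0312] F [ 0.19 -2.48 -0.77] grip 15.2
shift units [-0.028  0.064  0.008] turn units [0.011 0.004 0.003]
[ 0.61828374 -0.19755381  0.047     ] [ 0.19189013 -2.47751303 -0.76562189] [-0.30761365 -0.10787563 -0.05565546]
```

View pics/scene5c.png

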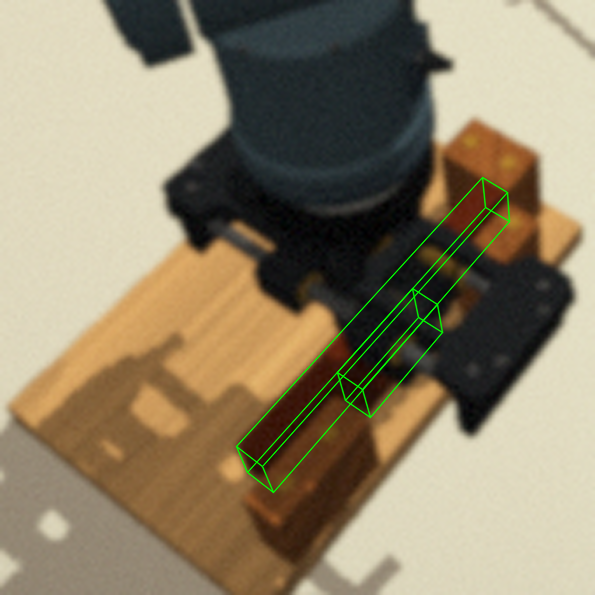

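View pics/scene5r.png

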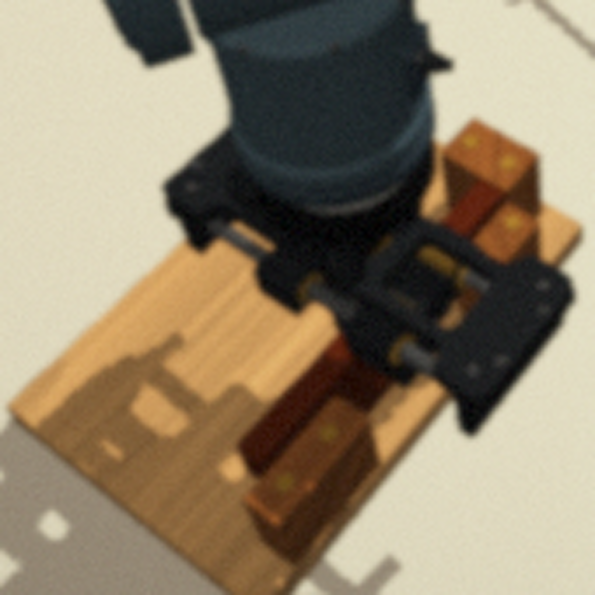

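View pics/top5r.png

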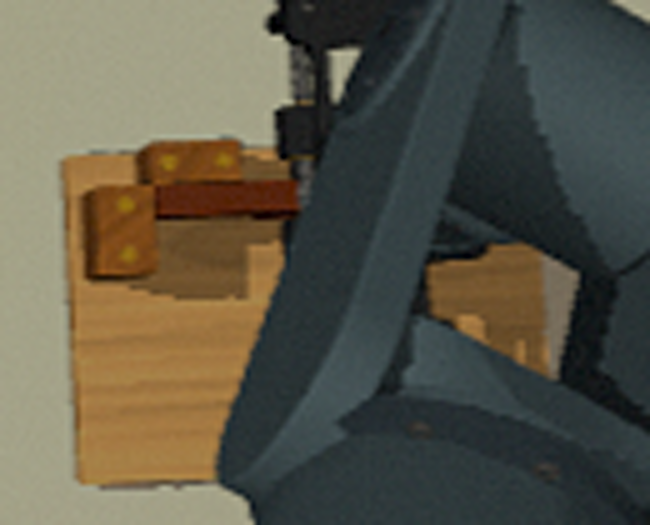

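The carrier stands in the corner: its end meets the stop at (155,200) in the top crop, and its back is along the fence pieces. Next is the diagonal press, in small steps.

Emit:
{"method": "apply_moves", "body": {
  "targets": [
    [0,0.03,0.03,0,0,0],
    [0,0.02,0.02,0,0,0],
    [0,0,0,0,0,0]
  ]
}}

```text
time_s: 14.5
eef_pos: [0.6167, -0.1977, 0.0311]
orientation: [-2.164, -2.277, 0.002]
force: [-8.2, 0.1, 12.2]
grip_width: 0.177
```

```bash
python3 need.py .6182 -.1985 .031 .0503
```

```text
t 14.5 pos [ 0.6167 -0.1977  0.0311] F [-8.16  0.06 12.21] grip 15.6
shift units [-0.028  0.048  0.003] turn units [-0.006  0.002  0.005]
```

Emit:
{"method": "apply_moves", "body": {
  "targets": [
    [0.01,0,-0.02,0,0,0],
    [0,0,0,0,0,0],
    [0,0,0,0,0,0]
  ]
}}

```text
time_s: 14.88
eef_pos: [0.6167, -0.1978, 0.0312]
orientation: [2.164, 2.277, -0.002]
force: [-5.5, -2.0, 8.0]
grip_width: 0.181
```

Emit:
{"method": "apply_moves", "body": {
  "targets": [
    [0,0,0,0,0,0]
  ]
}}

```text
time_s: 15.0
eef_pos: [0.6167, -0.1977, 0.0311]
orientation: [2.164, 2.277, -0.002]
force: [-5.4, -2.2, 8.1]
grip_width: 0.176
```

Emit:
{"method": "apply_moves", "body": {
  "targets": [
    [0,0,0,0,0,0]
  ]
}}

```text
time_s: 15.12
eef_pos: [0.6167, -0.1978, 0.0311]
orientation: [2.164, 2.277, -0.002]
force: [-6.4, -2.0, 8.4]
grip_width: 0.177
```

Emit:
{"method": "apply_moves", "body": {
  "targets": [
    [0,0.01,-0.005,0,0,0],
    [0,0,0,0,0,0],
    [0,0,0,0,0,0]
  ]
}}

```text
time_s: 15.5
eef_pos: [0.6167, -0.1977, 0.0312]
orientation: [-2.164, -2.277, 0.002]
force: [-6.5, -1.1, 7.6]
grip_width: 0.178
```

Emit:
{"method": "apply_moves", "body": {
  "targets": [
    [0,0,0,0,0,0]
  ]
}}

```text
time_s: 15.62
eef_pos: [0.6167, -0.1977, 0.0311]
orientation: [-2.164, -2.277, 0.002]
force: [-6.8, -3.2, 8.2]
grip_width: 0.18
```

Emit:
{"method": "apply_moves", "body": {
  "targets": [
    [0,0,0,0,0,0]
  ]
}}

```text
time_s: 15.75
eef_pos: [0.6167, -0.1977, 0.0312]
orientation: [-2.164, -2.277, 0.002]
force: [-7.2, -2.3, 8.8]
grip_width: 0.176
```

```bash
python3 - <<'E'
from plant import get_image,observe
from h import *
F=[]
for k,(n,b) in enumerate((("scene",(80,200,250,370)),("top",(290,140,420,245)))):
    im=get_image(n);cv2.imwrite(f"pics/{n}6.png",im);F.append(observe()["force"])
    cv2.imwrite(f"pics/{n}6r.png",draw(im,n,[],b,3.5 if n=="scene" else 5))
for i in range(3): get_image("top");F.append(observe()["force"])
print(np.round(F,1),np.mean(F,0),observe()["eef_pos"],observe()["grip_width"]*88)
E
```

```text
[[-7.7 -2.   8.9]
 [-7.1 -1.5  7.9]
 [-7.  -1.8  7.8]
 [-7.3 -2.3  7.4]
 [-8.  -2.4  8.1]] [-7.40761165 -1.98944958  8.04261496] [ 0.61669131 -0.19771382  0.03110924] 15.223212108371959
```

View pics/scene6.png

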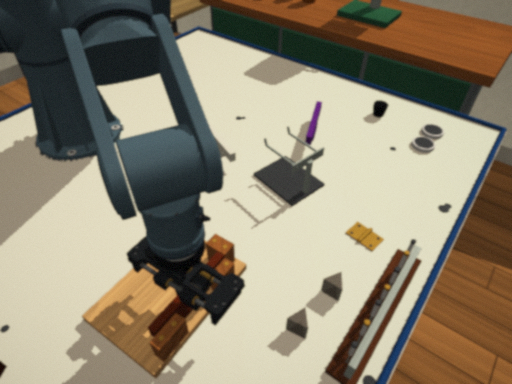

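View pics/scene6r.png

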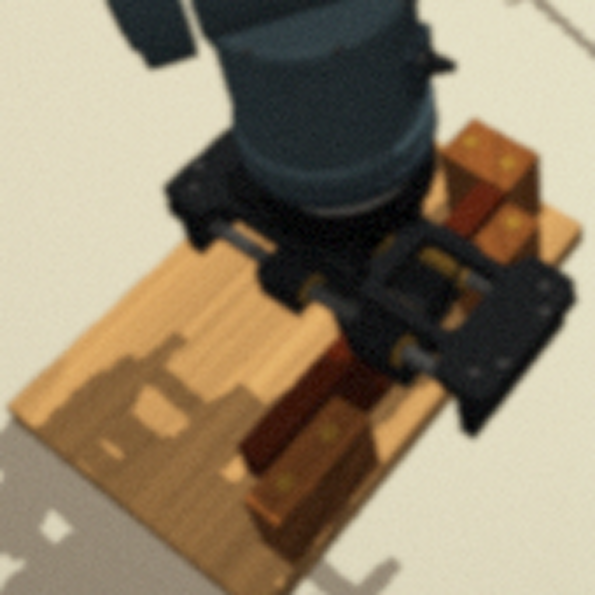

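View pics/top6.png

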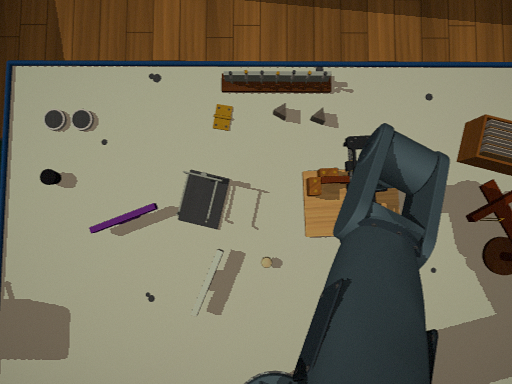

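Emit:
{"method": "apply_moves", "body": {
  "targets": [
    [0,-0.003,-0.004,0,0,0],
    [0,0,0,0,0,0],
    [0,0,0,0,0,0]
  ]
}}

```text
time_s: 16.38
eef_pos: [0.6167, -0.1978, 0.0311]
orientation: [-2.164, -2.277, 0.002]
force: [-6.7, -2.5, 7.0]
grip_width: 0.178
```

```bash
python3 - <<'E'
from plant import get_image,observe
import numpy as np
F=[];W=[]
for i in range(5): get_image("top");s=observe();F.append(s["force"]);W.append(s["wrist_torque"])
m=np.mean(F,0);print(m,np.linalg.norm(m),np.hypot(m[0],m[2]),np.mean(W,0),s["time_s"])
E
```

```text
[-6.48578232 -2.44941069  7.2570057 ] 10.036389628063837 9.732908304334423 [-0.31508042  0.75855737 -0.08660174] 16.625
```

```bash
python3 -c "
from plant import workorder
print(workorder.hand_in())"
```

```text
the job is handed in; nothing more can be done
None
```

The cherrywood carrier is off the hook and standing in the corner of the marking-out board. The arm is still holding it there with the diagonal push, so you can mark the clip holes. I handed the job in at about 16.6 s.

**Push:** Averaged over five readings, the force is 6.5 N into the fence and 7.3 N down. There is also a light 2.4 N toward the stop, which makes about 10.0 N in all. While finding the stop, the side force briefly reached 10.9 N. The first diagonal press peaked at about 14.7 N before I eased it back.

**Seating:**
- **Stop, fence and bed:** I felt each one stop the carrier. The last pictures show its end at the stop block and its back along the fence.
- **Back flat on both fence pieces:** I inferred this from the wrist torques, because the arm hides part of the view. They put the fence's push 13 mm from the tool axis, inside the open gap, so both pieces must be touching.
- **Foot flat on the bed:** the torques put the bed's push about 4 mm off centre, well inside the 56 mm foot. This relies on a lever length I estimated from the same readings.

**Disagreement:** The tool stopped about 1.5 mm short of the fence position I measured from the pictures. That is within the 2 mm calibration error, and I relied on the contact.

**Left alone:** In the last pictures, the prisms, hinge, knob and the purple and white look-alikes are where they were at the start.

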